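# Load a sample holder under the jig's spring clip

## Task

Load the flat glass-sample holder into the soldering jig without gripping or lifting it: with one fingertip press the long bar of the spring clip down and keep it down so that the clip's nose stands up, and meanwhile push the holder along its channel with the other fingertip, under the nose, until it is fully home against the end stop. Only then let the bar spring up so that the nose clamps the holder, and move the hand clear. Leave the other things on the table where they are.

Things in the scene. Friction and masses are not known exactly. Their poses are not given: they have to be found in the camera images.
- jig: Fixed soldering jig: plywood base 210 x 150 mm, channel on it. Origin on the table surface, on the channel's centre line. +x: push direction, along the channel to the end stop; +y: across, to the press bar's side. In its frame (mm): channel floor z 12, rear end open at x -116; side rails' inner faces y +/-26.5, top z 18. Hinge rod along x at y 37, z 24 between channel and bar; posts to z 32.
- stop (a point): Middle of the foot of the end stop's face, at jig (75, 0, 12) mm. The stop is an aluminium bar across the channel's far end, top at z 25 mm. Axes as the jig's.
- holder: Loose flat grey sample holder, 70 long (along the channel) x 50 wide x 12 mm thick, about 0.1 kg, a green and an amber glass pane in its top. Lies in the channel. Origin at the centre of its underside, x along its length towards the stop. At the start its front is 15 to 40 mm short of the clip's nose; fully home, its front touches the stop and its origin is at jig (40, 0, 12) mm.
- clip (a joint): Angle (rad) of the steel spring clip, a see-saw on the hinge rod. 0 = at rest: bar up, nose barring the channel. Grows as the bar is pressed, to 0.40 at its stop, bar level. The nose clears the holder above 0.27 (comfortably from 0.31) and rests on the loaded holder at 0.27. Pressing the bar's middle takes about 3.5 N at first, 7 N fully down; it springs back when let go.
- bar_mid (a point): Centre of the top face of the clip's press bar, a flat steel strip 170 long (jig x -105 to 65) x 38 mm wide. Moves with the clip. At rest at jig (-20, 71, 30), sloping up 0.4 rad away from the channel to z 38; fully down level at z 16 mm (jig y 52 to 90), 4 mm above the channel floor. Works alike anywhere along its length; a fingertip may slide along it.
- nose (a point): Underside of the clip's nose, a rounded steel bar of 8 mm diameter along jig x from 40 to 66 mm, over the channel's middle; this point is at its mid-length. 2 mm above the channel floor at rest, 17 mm fully raised.
- reel: Bystander, to be left alone: solder reel, white plastic flanges, diameter 50, height 32 mm. Origin at the centre of its underside, on the table beside the jig.
- jar: Bystander, to be left alone: closed green plastic flux jar, diameter 50, height 55 mm. Origin at the centre of its underside, on the table beside the jig.
- marker: Bystander, to be left alone: black marker pen lying down, 130 x 14 x 14 mm. Origin at the centre of its underside, on the table beside the jig.
- offcut: Bystander, to be left alone: flat piece of green glass, about 60 x 45 x 4 mm. Origin at the centre of its underside, on the table beside the jig.
- pliers: Bystander, to be left alone: black-handled pliers lying flat, 16 high, about 150 mm. Origin at the centre of its underside, on the table beside the jig.
- brush: Bystander, to be left alone: flux brush lying flat, about 150 mm. Origin at the centre of its underside, on the table beside the jig.
Mind the look-alikes: they are no part of the job. Of the things that look like the holder, the larger one is meant.

How it is judged:
By the outcome, as a careful person would: the job done as asked, in the order asked, and still so for the second after the job is handed in, with the robot touching nothing.
It also fails if it takes over 45 s, if anything falls off the work surface, if the arm or the gripper's body presses on something with over 40 N, if the wrist force passes 120 N, or if a joint passes its speed limit or range.

## Robot

A 6-joint arm with a two-finger parallel gripper is mounted at the origin on the work surface. World frame = base frame: x ahead of the robot, y to its left, z up, the work surface at z = 0. Lengths are in m, angles in degrees, forces in N, time in s.
With the tool pointing down it reaches from about 0.425 to 0.95 m from the base axis. Payload 14.7 kg.
Tool frame: the origin (TCP) lies on the mounting face of the last link; the fingertips stand 173 mm ahead of it and the grasp point (between the pads) lies 155 mm ahead of it; z points along the fingers, y is the line along which they close (so a half turn about z gives the same grasp; the last joint's range is limited). The gripper opens to 85 mm and grips with 20 to 120 N. Pads are 22 mm wide; open, the fingers measure 114 mm over their backs; the gripper's body (76 mm by 85 mm) begins 54 mm behind the grasp point. The pads swing forward as they close: fully open they stand 13 mm farther back than shut.
Start: joints at [-74.977, 27.513, 91.461, -0, 61.026, -2.67], TCP at [0.198, -0.619, 0.405] pointing down, gripper open.
Joint ranges: [-157.49, 157.49], [-46.99, 117.5], [13.45, 153.17], [-89.5, 269.5], [5.16, 153.95], [-167.48, 167.48]. Speed limits (degrees/s): [108.29, 108.29, 136.94, 172.46, 172.46, 172.46].

## Interface

Orientations are given as [roll, pitch, yaw] about the fixed x, y, z axes, in that order (R = Rz(yaw) Ry(pitch) Rx(roll)).
In Python, from cell import robot gives the robot as it stands.
- The arm moves only by the tool arm_command, never from a script. Its argument "steps" is a list of rows, each a list of 2 entries, a list of its own where there are three numbers: the shift along the world's x, y, z in cm, then the turn, a rotation vector about the world's x, y, z in degrees. A call has 1 to 10 rows; each row shifts and turns the commanded pose from where the row before left it; what a row does not reach is not made up. A row lasts 1/8 s, in which the tool goes at most 62.5 mm and 10.7 degrees, less where a joint would pass 70% of its speed; a pose out of reach is approached as far as the arm can. A call with a gripper value outside its range is refused whole. "claw" is the opening, from -1 (shut) to 1 (fully open), so that 0 is half open, set as the call begins (left out, the last holds). The fingers move at their own pace and stop on an object; "grip_force" is the grip in N (left out, the last holds). Time passes only in rows, so rows that do not move let the fingers close. It gives the time, the measured TCP pose, the force, the opening and the grip force at its end, in the units of the state.
- robot.observe(): the state, without advancing time (a new reading comes with each control period).
- robot.get_image(name): name is "scene" or "top" or "wrist"; returns a dict with "pixels" (420x560x3 uint8, red, green, blue), "camera_matrix" (3x3 intrinsics, pixels), "R" (3x3) and "t" (3): a world point X has camera coordinates R X + t. Camera axes: x right, y down, z forward; pixel columns grow to the right and rows downward; lengths in m; the calibration is good to about 2 mm. A picture is of the moment at which its call begins. There is no depth.
- robot.sign_off(): hands the job in; it is judged then, once.
Trained networks look in the newest picture that a camera, given by its name, has taken for a name from the list of things; names that differ only in an ending like _2 or _b are one class to them, and where a whole thing is asked for, a point or a joint stands for the part that bears it (a point fixed in the world has none). Each returns a list of dicts, best first, with "p" (0 to 1); they miss things now and then, are a little off and sometimes report something else, mostly with a low value. They report only what shows in the picture. A call takes as long as a camera call. They do not tell look-alikes from the thing itself.
- robot.cut_out(camera, target): "mask" (420x560 bool, what is visible of it) and "box" ([left, top, right, bottom] in pixels, round what is visible of it).
The state is a dict: "t": time; "qpos": joint angles; "dq": joint speeds; "joint_efforts": joint torques, N m; "ee_pos": TCP position; "tcp_rot": TCP orientation; "force": force on the tool from outside, world axes, zero at the start; "ft_torque": the same for the moment, N m; "width": opening from 0.0 (shut) to 1.0 (fully open); "grip_force": force on a finger pad.
Only numpy, scipy, OpenCV 4.12 (cv2) and the standard library are available. Lean on these libraries where they do the work, as an engineer would, in place of code of your own. Each camera call takes 0.05 s, during which the arm holds its last target. There are 200 camera calls.

## Working session

There is one attempt and no reset: what is moved stays moved. The work goes in short steps, Python scripts to look and compute and a tool call to move; the robot and the scene stay as the last step left them, time stands still between calls to the robot, and variables do not carry over. Pictures are saved under pics/ and viewed, at most 10 in all, crops included, and the job is handed in when it is done.

Besides the shell and the picture viewer there is one more tool, called after "Request:" in YAML: its name, and indented under it one key for each argument. arm_command: Moves the arm, as the interface text tells. Its arguments: {"type":"object","properties":{"steps":{"type":"array"},"claw":{"type":"number"},"grip_force":{"type":"number"}},"required":["steps"]}

```bash
mkdir -p pics; ls; cat > h.py <<'E'
import numpy as np, cv2
from cell import robot
def snap(n,f):
    im=robot.get_image(n); cv2.imwrite('pics/'+f,cv2.cvtColor(im['pixels'],cv2.COLOR_RGB2BGR)); return im
def px2w(im,uv,z):
    K,R,t=[np.array(im[k]) for k in('camera_matrix','R','t')]
    d=R.T@np.linalg.inv(K)@np.array([uv[0],uv[1],1.]); c=-R.T@t
    return c+d*(z-c[2])/d[2]
def w2px(im,X):
    K,R,t=[np.array(im[k]) for k in('camera_matrix','R','t')]
    p=K@(R@np.array(X)+t); return p[:2]/p[2]
E
python3 - <<'E'
from h import *
im=snap('top','top0.png'); 
print(-np.array(im['R']).T@im['t'])
for n in ['holder','jig','clip','nose']:
    for d in robot.cut_out('top',n):
        m=d['mask'].astype(np.uint8); r=cv2.minAreaRect(cv2.findNonZero(m)); print(n,d['p'],d['box'],r)
im=snap('scene','sc0.png')
print(robot.observe())
E
```

```text
pics
[0.53198502 0.03278769 0.8133066 ]
holder 0.7 [314.3, 108.0, 340.6, 141.7] ((328.5, 123.5), (31.0, 29.0), 90.0)
holder 0.64 [326.5, 299.6, 360.3, 336.5] ((343.9827880859375, 316.2068786621094), (32.68238067626953, 22.46913719177246), 68.19859313964844)
holder 0.58 [334.6, 188.3, 372.4, 233.1] ((351.4257507324219, 210.24258422851562), (30.348634719848633, 42.1895751953125), 5.710593223571777)
jig 0.92 [285.4, 142.6, 382.6, 274.7] ((336.09405517578125, 209.05941772460938), (89.75234985351562, 122.48907470703125), 5.7105937004089355)
clip 0.65 [292.2, 156.9, 359.5, 258.9] ((326.26153564453125, 207.90771484375), (56.063697814941406, 101.95655059814453), 7.125016689300537)
nose 0.82 [292.2, 153.0, 360.9, 261.0] ((326.1070556640625, 207.5576171875), (55.12250518798828, 102.70264434814453), 6.483074188232422)
nose 0.74 [238.6, 164.3, 267.6, 233.3] ((257.5137634277344, 198.13949584960938), (27.658313751220703, 70.78577423095703), 12.804265975952148)
{'t': 0.3, 'qpos': array([-7.49772832e+01,  2.75273588e+01,  9.14720930e+01,  3.53187389e-04,
        6.10255267e+01, -2.67131732e+00]), 'dq': array([-0.02117173, -0.11542775, -0.10447624,  0.05121528,  0.03789594,
       -0.01744397]), 'joint_efforts': array([ 1.48120354e-03, -9.49614930e+01, -4.29969871e+01, -3.22452770e-04,
        7.63212534e-03, -1.08905678e-05]), 'ee_pos': array([ 0.19754636, -0.61918419,  0.40446814]), 'tcp_rot': array([-1.79975063e+02, -1.47272382e-03,  1.76938627e+01]), 'force': array([ 0.73630192,  0.27789227, -0.32104659]), 'ft_torque': array([-0.00077168,  0.00484838,  0.04706254]), 'grip_force': 0.0, 'width': 1.0014161585158812}
```

```bash
python3 - <<'E'
import cv2
a=cv2.imread('pics/top0.png')[90:350,200:420]
cv2.imwrite('pics/top0c.png',cv2.resize(a,None,fx=2.3,fy=2.3,interpolation=cv2.INTER_CUBIC))
E
```

```text
(no output)
```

View pics/sc0.png

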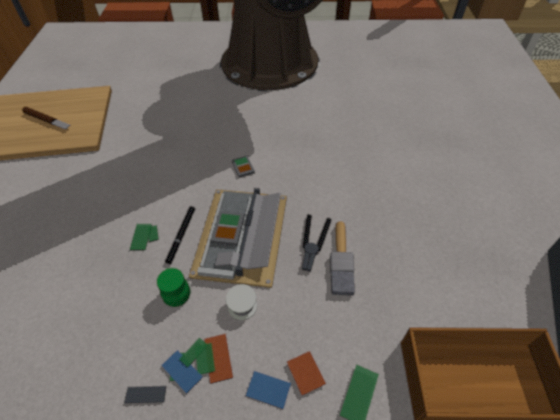

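View pics/top0c.png

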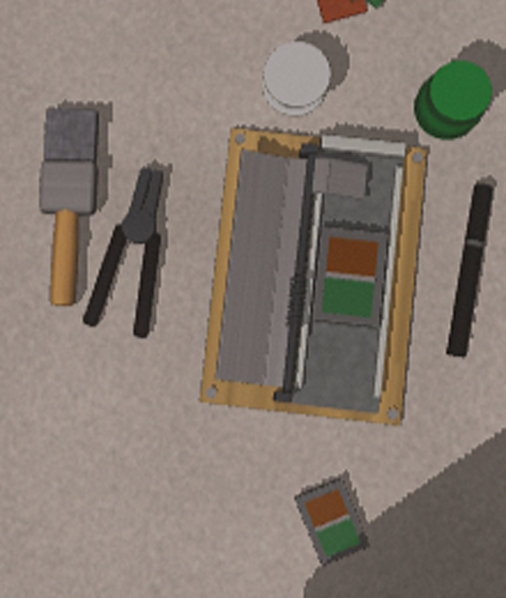

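Top crop: the base corners are at crop (235,128), (427,148), (402,425) and (200,402). The stop is at the far (upper) end and the bar is on the left. The holder is in the channel, with panes around (350,280). The smaller look-alike is at (332,520).

```bash
python3 - <<'E'
from h import *
im=robot.get_image('top')
f=lambda u,v:(200+u/2.3,90+v/2.3)
P=[px2w(im,f(*c),.012) for c in[(235,128),(427,148),(402,425),(200,402)]]
for p in P: print(p.round(4))
for a,b in((0,1),(1,2),(2,3),(3,0)): print(np.linalg.norm(P[a]-P[b]))
# fit pose with jig-frame points
from scipy.optimize import least_squares
J=[(-105,88.5,38,218,381),(65,88.5,38,240,150),(-116,26.5,12,300,402)]
o=(P[0]+P[3])/2-(P[1]+P[2])/2; print('yaw from base',np.degrees(np.arctan2(-o[0],o[1])))
def W(q,p):
    c,s=np.cos(q[2]),np.sin(q[2]); x,y,z=np.array(p[:3])/1e3
    return [q[0]+c*x-s*y,q[1]+s*x+c*y,z]
r=least_squares(lambda q:np.concatenate([w2px(im,W(q,p))-f(*p[3:]) for p in J]),[.5,0,-.1])
print(r.x,np.degrees(r.x[2]),r.fun)
for d in [(332,230),(388,232),(380,325),(320,320)]: 
    X=px2w(im,f(*d),.024); c,s=np.cos(r.x[2]),np.sin(r.x[2]);e=X[:2]-r.x[:2];print('holder corner jig',(c*e[0]+s*e[1])*1e3,(-s*e[0]+c*e[1])*1e3)
E
```

```text
[0.724  0.0204 0.012 ]
[ 0.7066 -0.1239  0.012 ]
[ 0.4999 -0.0997  0.012 ]
[0.5176 0.0487 0.012 ]
0.1454333743836015
0.20815967986716893
0.14937973884097666
0.2083814789201536
yaw from base -6.843776848128519
[ 0.62856378 -0.06370464 -0.10254839] -5.87558984391282 [ 0.01819516 -0.15787751 -0.19179136 -0.56863779  0.16982531  0.72028194]
holder corner jig 13.306201074963083 15.053504530473864
holder corner jig 15.57411032351487 -26.03373236877977
holder corner jig -53.36873133077885 -25.520413340178383
holder corner jig -53.82538717751673 18.30942047045847
```

Request:
arm_command:
  steps:
    - [[2.75,4.26,0],[0,0,-1.73]]
    - [[2.75,4.26,0],[0,0,-1.73]]
    - [[2.75,4.26,0],[0,0,-1.73]]
    - [[2.75,4.26,0],[0,0,-1.73]]
    - [[2.75,4.26,0],[0,0,-1.73]]
    - [[2.75,4.26,0],[0,0,-1.73]]
    - [[2.75,4.26,0],[0,0,-1.73]]
  claw: 0.3

```text
t: 1.23
ee_pos: [0.3907, -0.3196, 0.4049]
tcp_rot: [180.0, -0.0, 5.5]
force: [0.6, -0.8, 0.0]
width: 0.65
grip_force: 0.0
```

Request:
arm_command:
  steps:
    - [[2.75,4.26,-1.5],[0,0,-1.73]]
    - [[2.75,4.26,-1.5],[0,0,-1.73]]
    - [[2.75,4.26,-1.5],[0,0,-1.73]]
    - [[2.75,4.26,-1.5],[0,0,-1.73]]
    - [[2.75,4.26,-1.5],[0,0,-1.73]]
    - [[2.75,4.26,-1.5],[0,0,-1.73]]
    - [[2.75,4.26,-1.5],[0,0,-1.73]]
    - [[0,0,0],[0,0,0]]
    - [[0,0,0],[0,0,0]]

```text
t: 2.35
ee_pos: [0.5824, -0.0228, 0.2996]
tcp_rot: [180.0, 0.0, -6.5]
force: [-0.0, -0.5, 0.5]
width: 0.648
grip_force: 0.0
```

```bash
python3 - <<'E'
from h import *
im=snap('wrist','w0.png'); s=robot.observe(); print(s['t'],s['ee_pos'],s['tcp_rot'],s['force'],s['width'])
print(-np.array(im['R']).T@im['t']-s['ee_pos'])
a=cv2.imread('pics/w0.png');cv2.imwrite('pics/w0b.png',cv2.resize(a,(800,600),interpolation=cv2.INTER_CUBIC))
E
```

```text
2.4 [ 0.58225989 -0.02327728  0.29983288] [ 1.79994144e+02  9.83010055e-03 -6.52706496e+00] [-0.32417883 -0.08523975 -0.25201176] 0.653513159474836
[ 0.07213414 -0.00870428 -0.0311868 ]
```

View pics/w0b.png

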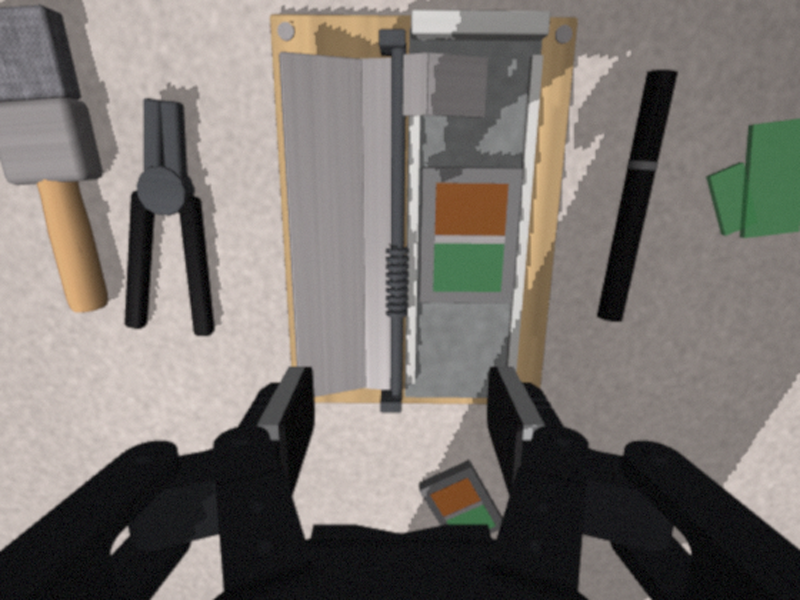

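Wrist view (800-wide): the bar's outer edge runs from (281,53) to (298,396). The rod runs from (397,55) to (395,390). The holder's top corners are (428,168), (520,170), (508,302) and (422,302). The fingertips show at about (300,370) and (505,370).

```bash
python3 - <<'E'
from h import *
from scipy.optimize import least_squares
im=robot.get_image('wrist'); k=560/800
def W(q,x,y,z):
    c,s=np.cos(q[2]),np.sin(q[2]); x,y,z=x/1e3,y/1e3,z/1e3
    return [q[0]+c*x-s*y,q[1]+s*x+c*y,z]
J=[(-105,88.5,38,298,396),(65,88.5,38,281,53),(-116,-26.5,12,511,397)]
L=[(0,37,24,397,55),(-100,37,24,396,380),(40,-26.5,18,530,70),(-60,-26.5,18,515,300)]
def F(q):
    r=[]
    for p in J: r+=list(w2px(im,W(q,*p[:3]))/k-p[3:])
    for p in L: # column only at given row: slide x
        a=w2px(im,W(q,-116,p[1],p[2]))/k;b=w2px(im,W(q,75,p[1],p[2]))/k
        r.append(a[0]+(b[0]-a[0])*(p[4]-a[1])/(b[1]-a[1])-p[3])
    return r
s=least_squares(F,[.6286,-.0637,-.11]);q=s.x;print(q[:2],np.degrees(q[2]),s.fun.round(1))
def toj(X):
    c,n=np.cos(q[2]),np.sin(q[2]);e=X[:2]-q[:2];return np.round([(c*e[0]+n*e[1])*1e3,(-n*e[0]+c*e[1])*1e3],1)
for d in [(428,168),(520,170),(508,302),(422,302)]: print('holder',toj(px2w(im,(d[0]*k,d[1]*k),.024)))
for d in [(412,34),(547,36)]: print('stop top',toj(px2w(im,(d[0]*k,d[1]*k),.025)))
st=robot.observe(); print('tcp jig',toj(st['ee_pos']))
R=np.array(im['R'])
for h in (.155,.16,.173):
  z=st['ee_pos'][2]-h; print(h,[toj(px2w(im,(d[0]*k,d[1]*k),z)) for d in[(313,370),(288,368),(489,370),(516,368)]])
np.save('q.npy',q)
E
```

```text
[ 0.62943437 -0.06578121] -6.53008617924428 [ 4.1  4.5 -1.4 -2.6 -6.2 -1.1  0.9  2.1  0.7 -0.8]
holder [15.2 22.2]
holder [ 14.3 -23.3]
holder [-53.9 -21.8]
holder [-53.9  24.2]
stop top [74.3 30.6]
stop top [ 73.5 -31.1]
tcp jig [-51.7  36.5]
0.155 [array([-37.1,  60.5]), array([-36.5,  67.5]), array([-37. ,  10.7]), array([-36.4,   3.2])]
0.16 [array([-39.4,  61.5]), array([-38.8,  68.8]), array([-39.4,   9.7]), array([-38.7,   1.8])]
0.173 [array([-45.5,  64. ]), array([-44.8,  72.1]), array([-45.4,   7.1]), array([-44.7,  -1.6])]
```

Request:
arm_command:
  steps:
    - [[-1.4,0.16,0],[0,0,0]]
    - [[-1.4,0.16,0],[0,0,0]]
    - [[0,0,-2],[0,0,0]]
    - [[0,0,-2],[0,0,0]]
    - [[0,0,-2],[0,0,0]]
    - [[0,0,-2],[0,0,0]]
    - [[0,0,0],[0,0,0]]
    - [[0,0,0],[0,0,0]]
  claw: 0.55

```text
t: 3.45
ee_pos: [0.5543, -0.0198, 0.2205]
tcp_rot: [-180.0, -0.0, -6.5]
force: [-0.4, 0.4, 1.1]
width: 0.777
grip_force: 0.0
```

```bash
python3 - <<'E'
from h import *
im=snap('wrist','w1.png'); s=robot.observe(); print(s['ee_pos'],s['tcp_rot'],s['force'],s['width'])
q=np.load('q.npy');c,n=np.cos(q[2]),np.sin(q[2]);e=s['ee_pos'][:2]-q[:2];print((c*e[0]+n*e[1])*1e3,(-n*e[0]+c*e[1])*1e3)
a=cv2.imread('pics/w1.png');cv2.imwrite('pics/w1b.png',cv2.resize(a,(800,600),interpolation=cv2.INTER_CUBIC))
E
```

```text
[ 0.55453101 -0.01975747  0.22061812] [-1.79998247e+02 -5.44657528e-02 -6.53688449e+00] [-0.70422274  0.38784451 -0.00529643] 0.7753566709580281
-79.6514600881574 37.206771975708136
```

View pics/w1b.png

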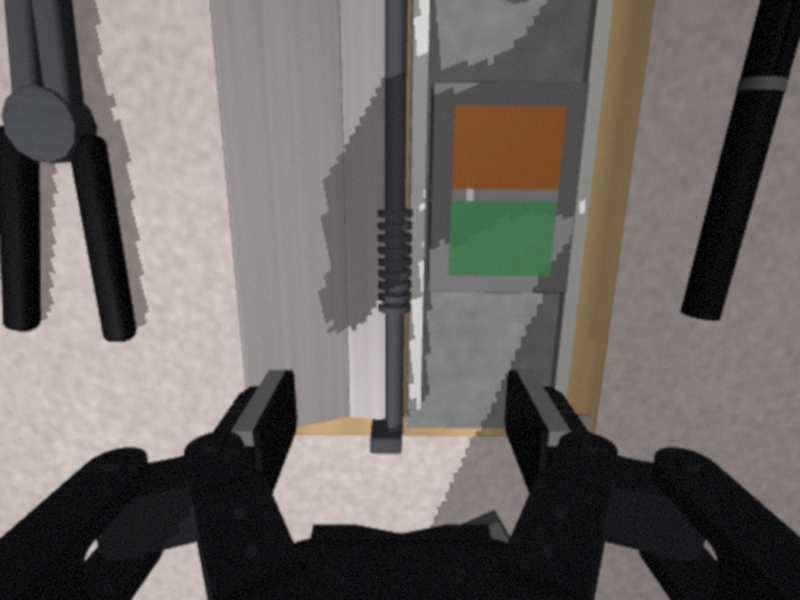

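Both fingertips line up: the left one over the bar at (280,380), the right one over the channel behind the holder at (525,380). Now descending.

Request:
arm_command:
  steps:
    - [[0,0,-1.0],[0,0,0]]
    - [[0,0,-1.0],[0,0,0]]
    - [[0,0,0],[0,0,0]]
    - [[0,0,0],[0,0,0]]

```text
t: 4.0
ee_pos: [0.5545, -0.0196, 0.1995]
tcp_rot: [180.0, 0.0, -6.5]
force: [-1.2, 1.1, -0.7]
width: 0.774
grip_force: 0.0
```

Request:
arm_command:
  steps:
    - [[0,0,-0.4],[0,0,0]]
    - [[0,0,-0.4],[0,0,0]]
    - [[0,0,0],[0,0,0]]
    - [[0,0,0],[0,0,0]]

```text
t: 4.5
ee_pos: [0.5548, -0.0196, 0.1918]
tcp_rot: [-180.0, -0.0, -6.5]
force: [1.8, 0.8, 3.8]
width: 0.775
grip_force: 1.8
```

Request:
arm_command:
  steps:
    - [[0,0,-0.2],[0,0,0]]
    - [[0,0,-0.2],[0,0,0]]
    - [[0,0,0],[0,0,0]]
    - [[0,0,0],[0,0,0]]

```text
t: 5.0
ee_pos: [0.5547, -0.0197, 0.1878]
tcp_rot: [-180.0, -0.0, -6.5]
force: [2.4, 1.4, 4.6]
width: 0.772
grip_force: 2.2
```

Request:
arm_command:
  steps:
    - [[0,0,-0.2],[0,0,0]]
    - [[0,0,-0.2],[0,0,0]]
    - [[0,0,0],[0,0,0]]
    - [[0,0,0],[0,0,0]]

```text
t: 5.5
ee_pos: [0.5548, -0.0199, 0.1839]
tcp_rot: [180.0, -0.0, -6.5]
force: [1.5, -2.8, 6.7]
width: 0.773
grip_force: 3.2
```

Request:
arm_command:
  steps:
    - [[0,0,-0.2],[0,0,0]]
    - [[0,0,0],[0,0,0]]
    - [[0,0,0],[0,0,0]]

```text
t: 5.88
ee_pos: [0.5548, -0.02, 0.1823]
tcp_rot: [180.0, -0.0, -6.5]
force: [-0.3, -4.2, 14.8]
width: 0.771
grip_force: 7.8
```

Request:
arm_command:
  steps:
    - [[0,0,-0.2],[0,0,0]]
    - [[0,0,0],[0,0,0]]
    - [[0,0,0],[0,0,0]]

```text
t: 6.25
ee_pos: [0.5548, -0.02, 0.1814]
tcp_rot: [180.0, -0.1, -6.5]
force: [-5.7, -4.5, 39.4]
width: 0.78
grip_force: 19.9
```

```bash
python3 - <<'E'
from h import *
im=snap('scene','s1.png'); s=robot.observe(); print(s['ee_pos'],s['force'],s['ft_torque'])
a=cv2.imread('pics/s1.png')[150:310,150:350];cv2.imwrite('pics/s1b.png',cv2.resize(a,(750,600),interpolation=cv2.INTER_CUBIC))
E
```

```text
[ 0.55482724 -0.02000222  0.18137667] [-5.5084     -4.25996058 40.08901007] [0.741659   0.70245613 0.16806576]
```

View pics/s1b.png

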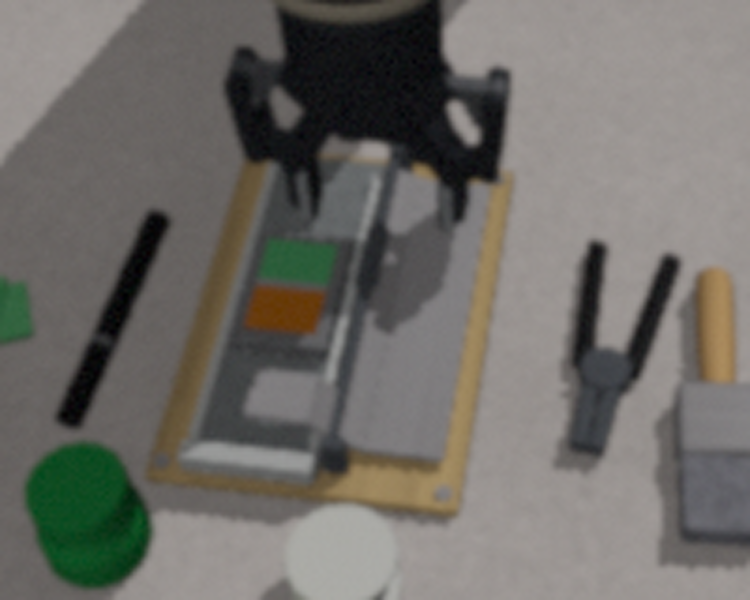

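The bar is fully down: the nose plate at (290,395) stands up, and the right fingertip is in the channel behind the holder. I'll ease off the bar stop slightly, then push.

Request:
arm_command:
  steps:
    - [[0,0,0.3],[0,0,0]]
    - [[0,0,0],[0,0,0]]
    - [[0,0,0],[0,0,0]]

```text
t: 6.68
ee_pos: [0.5548, -0.02, 0.183]
tcp_rot: [180.0, -0.0, -6.5]
force: [2.3, -4.3, 7.3]
width: 0.777
grip_force: 3.6
```

Request:
arm_command:
  steps:
    - [[0.5,-0.057,0],[0,0,0]]
    - [[0.5,-0.057,0],[0,0,0]]
    - [[0.5,-0.057,0],[0,0,0]]
    - [[0.5,-0.057,0],[0,0,0]]
    - [[0.5,-0.057,0],[0,0,0]]
    - [[0,0,0],[0,0,0]]

```text
t: 7.42
ee_pos: [0.5781, -0.0224, 0.1825]
tcp_rot: [180.0, 0.2, -6.5]
force: [-8.0, 1.4, 13.4]
width: 0.769
grip_force: 6.5
```

```bash
cat > st.py <<'E'
from h import *
s=robot.observe();q=np.load('q.npy');c,n=np.cos(q[2]),np.sin(q[2]);e=s['ee_pos'][:2]-q[:2]
print('jig',(c*e[0]+n*e[1])*1e3,(-n*e[0]+c*e[1])*1e3,s['ee_pos'][2],s['force'],s['t'])
E
python3 st.py; python3 - <<'E'
from h import *
snap('wrist','w2.png')
E
```

```text
jig -55.9780371946345 37.20721203416397 0.18245954856964142 [-7.99739018  1.40214221 13.4260823 ] 7.425
```

View pics/w2.png

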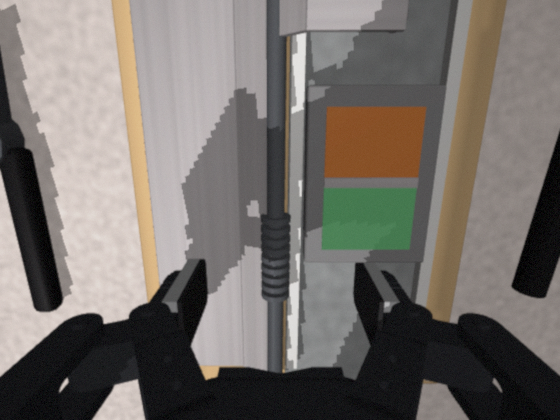

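The holder's rear edge (row 262) is level with the fingertip and the nose plate is up ahead at (340,20). Continuing the push.

Request:
arm_command:
  steps:
    - [[0.5,-0.057,0.05],[0,0,0]]
    - [[0.5,-0.057,0],[0,0,0]]
    - [[0.5,-0.057,0],[0,0,0]]
    - [[0.5,-0.057,0],[0,0,0]]
    - [[0,0,0],[0,0,0]]

```text
t: 8.1
ee_pos: [0.5987, -0.0248, 0.1829]
tcp_rot: [180.0, 0.2, -6.5]
force: [-3.5, 0.4, 6.8]
width: 0.775
grip_force: 3.2
```

```bash
python3 st.py
```

```text
jig -35.22709501302391 37.245064956662596 0.18285295572398477 [-3.50489509  0.36791217  6.77331235] 8.1
```

Request:
arm_command:
  steps:
    - [[0.5,-0.057,0],[0,0,0]]
    - [[0.5,-0.057,0],[0,0,0]]
    - [[0.5,-0.057,0],[0,0,0]]
    - [[0.5,-0.057,0],[0,0,0]]
    - [[0,0,0],[0,0,0]]

```text
t: 8.72
ee_pos: [0.6187, -0.0271, 0.1828]
tcp_rot: [180.0, 0.2, -6.5]
force: [-4.1, 1.1, 6.0]
width: 0.774
grip_force: 3.2
```

```bash
python3 st.py; python3 - <<'E'
from h import *
snap('wrist','w3.png')
E
```

```text
jig -15.089649695471604 37.231683034203144 0.18284382467347873 [-4.08907148  1.09567686  5.98972811] 8.725
```

View pics/w3.png

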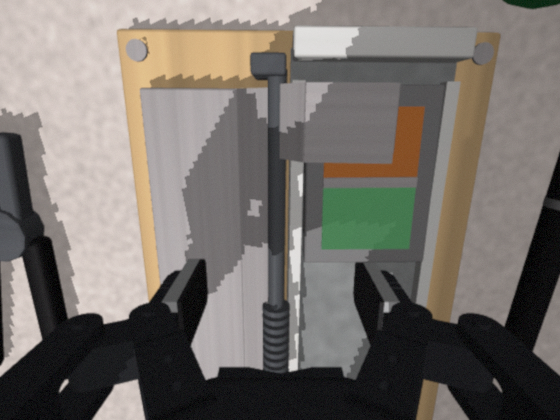

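The holder is now under the raised nose, with a small gap left before the stop (rows 60-82). Finishing with small steps.

Request:
arm_command:
  steps:
    - [[0.35,-0.04,0],[0,0,0]]
    - [[0.35,-0.04,0],[0,0,0]]
    - [[0,0,0],[0,0,0]]

```text
t: 9.15
ee_pos: [0.6255, -0.0279, 0.1828]
tcp_rot: [180.0, 0.2, -6.5]
force: [-3.6, 0.8, 6.4]
width: 0.776
grip_force: 3.3
```

Request:
arm_command:
  steps:
    - [[0.1,-0.011,0],[0,0,0]]
    - [[0.1,-0.011,0],[0,0,0]]
    - [[0,0,0],[0,0,0]]

```text
t: 9.52
ee_pos: [0.6271, -0.0281, 0.1828]
tcp_rot: [180.0, 0.2, -6.5]
force: [-5.9, 0.5, 6.7]
width: 0.777
grip_force: 3.8
```

```bash
python3 st.py
```

```text
jig -6.569759106289314 37.221733053433425 0.18275206687911605 [-5.87509009  0.47286897  6.73830085] 9.525
```

Request:
arm_command:
  steps:
    - [[0.1,-0.011,0],[0,0,0]]
    - [[0,0,0],[0,0,0]]
    - [[0,0,0],[0,0,0]]

```text
t: 9.9
ee_pos: [0.6276, -0.0281, 0.1827]
tcp_rot: [180.0, 0.3, -6.5]
force: [-9.1, 0.6, 9.9]
width: 0.776
grip_force: 5.8
```

Request:
arm_command:
  steps:
    - [[0.05,-0.006,0],[0,0,0]]
    - [[0,0,0],[0,0,0]]
    - [[0,0,0],[0,0,0]]

```text
t: 10.28
ee_pos: [0.6278, -0.0281, 0.1827]
tcp_rot: [180.0, 0.3, -6.5]
force: [-12.1, 1.2, 12.6]
width: 0.77
grip_force: 6.9
```

```bash
python3 st.py; python3 - <<'E'
from h import *
snap('wrist','w4.png')
a=cv2.imread('pics/w4.png')[20:290,120:500];cv2.imwrite('pics/w4b.png',cv2.resize(a,None,fx=2,fy=2,interpolation=cv2.INTER_CUBIC))
E
```

```text
jig -5.925396210124302 37.26388757066993 0.18265676030457462 [-12.13407906   1.1620192   12.56955595] 10.275
```

View pics/w4b.png

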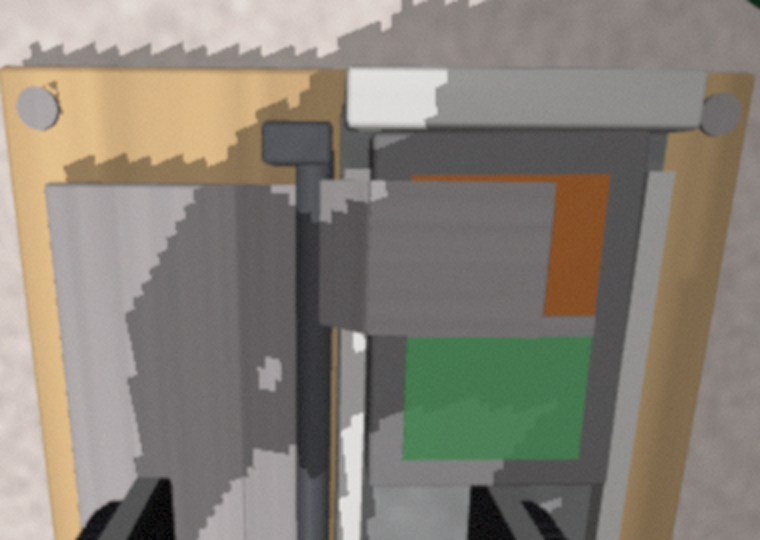

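The holder's front edge meets the stop (row 130), and the push force jumped at the expected position, so it is home. I'll back off slightly with the bar still down, then raise.

Request:
arm_command:
  steps:
    - [[-0.3,0.034,0],[0,0,0]]
    - [[0,0,0],[0,0,0]]
    - [[0,0,0.3],[0,0,0]]
    - [[0,0,0.3],[0,0,0]]
    - [[0,0,0.3],[0,0,0]]
    - [[0,0,0.4],[0,0,0]]
    - [[0,0,0.6],[0,0,0]]
    - [[0,0,1.0],[0,0,0]]
    - [[0,0,2],[0,0,0]]

```text
t: 11.45
ee_pos: [0.6268, -0.0279, 0.2328]
tcp_rot: [180.0, 0.1, -6.5]
force: [0.3, 0.4, -1.3]
width: 0.778
grip_force: 0.0
```

Request:
arm_command:
  steps:
    - [[0,0,2],[0,0,0]]
    - [[-1,0,2],[0,0,0]]
    - [[-2,0,2],[0,0,0]]
    - [[-2,0,2],[0,0,0]]
    - [[0,0,0],[0,0,0]]
    - [[0,0,0],[0,0,0]]

```text
t: 12.2
ee_pos: [0.5776, -0.0279, 0.3128]
tcp_rot: [-180.0, -0.1, -6.5]
force: [-0.1, 0.0, -0.8]
width: 0.773
grip_force: 0.0
```

```bash
python3 st.py; python3 - <<'E'
from h import *
snap('wrist','w5.png')
a=cv2.imread('pics/w5.png');cv2.imwrite('pics/w5b.png',cv2.resize(a,(800,600),interpolation=cv2.INTER_CUBIC))
E
```

```text
jig -55.83252175599782 31.71591514670506 0.3127758142793551 [-0.08907024  0.04129253 -0.75597373] 12.2
```

View pics/w5b.png

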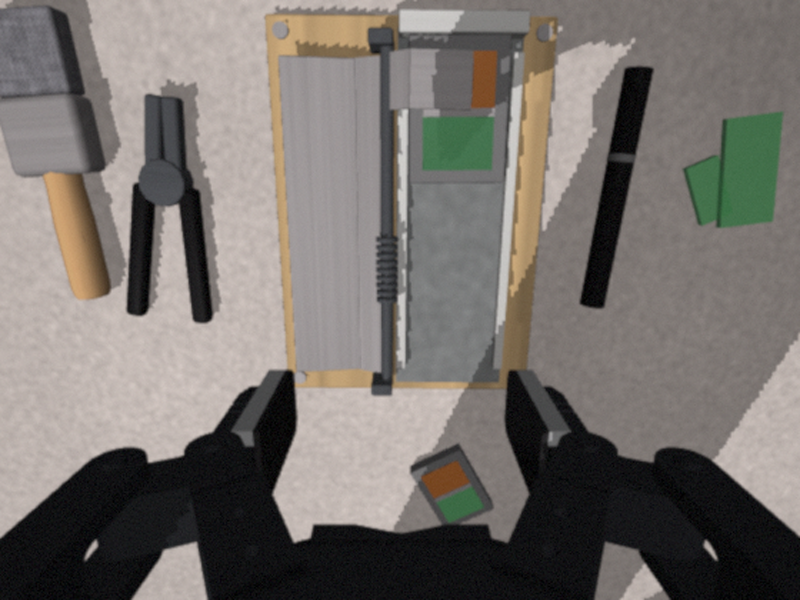

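The holder is clamped under the nose plate at (440,80), its front at the stop, and nothing else has moved. A quick number check, then I hand in.

```bash
python3 - <<'E'
from h import *
im=robot.get_image('wrist');q=np.load('q.npy');c,n=np.cos(q[2]),np.sin(q[2]);k=.7
for u,v,z in[(410,182,.024),(503,182,.024),(400,30,.025),(528,32,.025)]:
    e=px2w(im,(u*k,v*k),z)[:2]-q[:2];print(((c*e[0]+n*e[1])*1e3).round(1),((-n*e[0]+c*e[1])*1e3).round(1))
E
```

```text
4.0 25.7
4.0 -22.9
74.8 31.0
74.0 -30.4
```

```bash
python3 -c "
from cell import robot
print(robot.sign_off())"
```

```text
the job is handed in; nothing more can be done
None
```

The holder is home against the end stop (about 70 mm from stop face to its rear edge in the last image, matching its length) and clamped under the nose. The hand is clear, nothing else in view moved, and the job was handed in at about 12 s of the 45 s allowed.

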